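# Hang the test kiln's lift-off door on its hinge pins

### The job

Hang the door back on the small test kiln: take the taller of the two steel doors (they have a lifting tongue on top) out of its wooden stand, bring both of its hinge knuckles over the kiln's two upright hinge pins and lower it gently until it is fully home, standing upright and closed across the kiln's doorway. Leave the shorter door in its stand and let go of the hung door.

Things in the scene. Friction and masses are not known exactly. Their poses are not given: they have to be found in the camera images.
- kiln_door: Taller loose steel door, 0.65 kg. Origin: on hinge axis, underside of lower knuckle; z up, y to free edge, +x outer face. Panel x -10..10, y 30..230, z -26.5..128.5 mm. Two knuckle rings on the axis, 40 mm wide, bore 28, 20 high, undersides z 0 and 95. Grip: flat tongue on top, 16 thick (x), 70 wide, z 128..177, middle y 125 (over the centre of mass). Stands loose in a stand's groove 19 mm deep.
- short_door: The other door, to be left in its stand: like the taller door (same origin and axes, width, thickness), but its panel is only 100 mm high, its tongue 40 mm high and its knuckles 45 mm apart, so it does not fit this kiln. The two doors may stand in either place. Each wooden stand: fixed, 90 x 120 mm, 31 mm high, its groove along the door's y.
- kiln: Fixed steel box kiln, 180 deep (x), 210 wide (y), top 162 mm above the table; control box on its +y side. Origin: centre of underside, on the table. +x points out of its open doorway, away from the robot. A sill along the doorway's foot, 15 mm above the table, x 81..139, y -90..100 mm, carries the hung door's panel. Hung and closed, the door's axes are parallel to the kiln's.
- lower_pin (a point): Root of lower hinge pin (kiln frame 112, -135, 40 mm), axes as kiln. Pins 10 mm thick, 25 long, pointing up; the upper pin's root is 95 mm above, on a 6 mm bracket reaching 14 mm past the pin in x. It blocks the lower knuckle from above: bring the door in from the front (along kiln -x), raised 30 to 60 mm, then lower. Home: door origin 1.5 mm above this point; play 9 mm all round.

How it is judged:
At the end, for the whole second after the job is handed in: The taller door hangs on both pins: its origin within 14 mm of the lower pin's axis and less than 8 mm above the pin's root, upright within 0.12 rad, closed (parallel to the doorway within 0.2 rad), at rest; the shorter door is within 30 mm of where it stood (horizontal distance between kiln_door and lower_pin below 0.014 m and z of kiln_door in the frame of lower_pin between -0.006 and 0.008 m and angle between kiln_door's own z axis and vertical below 0.12 rad and angle between the y axis of kiln_door and the y axis of kiln, either way round below 0.2 rad and linear speed of kiln_door below 0.02 m/s and distance of short_door from where it was at the start of the episode below 0.03 m); the robot touches nothing.
It fails at once if the shorter door is moved more than 30 mm (distance of short_door from where it was at the start of the episode above 0.03 m).
It fails at once if the door is dropped or slammed onto the pins (faster than 0.5 m/s within 45 mm of home) (horizontal distance between kiln_door and lower_pin below 0.02 m and z of kiln_door in the frame of lower_pin below 0.045 m and linear speed of kiln_door above 0.5 m/s).
It also fails if it takes over 45 s, if anything falls off the work surface, if the arm or the gripper's body presses on something with over 40 N, if the wrist force passes 120 N, or if a joint passes its speed limit or range.

### The arm

A 7-joint arm with a two-finger parallel gripper is mounted at the origin on the work surface. World frame = base frame: x ahead of the robot, y to its left, z up, the work surface at z = 0. Lengths are in m, angles in rad, forces in N, time in s.
With the tool pointing down it reaches from about 0.425 to 0.875 m from the base axis. Payload 4.7 kg.
Tool frame: the origin (TCP) lies between the finger pads; the fingertips stand 8 mm ahead of it and the grasp point (between the pads) lies 11 mm behind it; z points along the fingers, y is the line along which they close (so a half turn about z gives the same grasp; the last joint's range is limited). The gripper opens to 87 mm and grips with 3 to 60 N. Pads are 19 mm wide; open, the fingers measure 117 mm over their backs; the gripper's body (75 mm by 190 mm) begins 51 mm behind the grasp point.
Start: joints at [1.354, 0.321, -0.07, 1.45, 0.023, 1.371, -0.057], TCP at [0.149, -0.633, 0.206] pointing down, gripper open.
Joint ranges: [-2.86, 2.86], [-0.3, 2.09], [-1.38, 1.24], [0.06, 2.45], [-1.56, 4.7], [0.09, 2.05], [-2.69, 2.69]. Speed limits (rad/s): [2.57, 2.57, 3.14, 3.14, 3.14, 3.14, 3.14].

### API

Orientations are given as [roll, pitch, yaw] about the fixed x, y, z axes, in that order (R = Rz(yaw) Ry(pitch) Rx(roll)).
In Python, from plant import r gives the robot as it stands. The module is installed in compiled form; this text tells all that it offers.
- The arm moves only by the tool arm_command, never from a script. Its argument "targets" is a list of rows, each a list of 5 numbers: the closure, from 0 (fully open) to 1 (shut), then the shift along the tool's x, y, z normalised to -1 to 1, where 1 is 200 mm, then the turn about the tool's z normalised to -1 to 1, where 1 is 180 degrees. A call has exactly 10 rows; each row is the pose to reach, as a shift and turn from the pose commanded when the call began, along the tool's axes at that moment, turning the shorter way round; what a row does not reach only later rows make up. A row lasts 1/10 s, in which the tool goes at most 50 mm and 8.59 degrees, less where a joint would pass 70% of its speed; a pose out of reach is approached as far as the arm can. A call with a number of a shift or a turn outside -1 to 1 is refused whole. A call with a gripper value outside its range is refused whole. The fingers move at their own pace and stop on an object; "squeeze" is the grip in N (left out, the last holds). Time passes only in rows, so rows that repeat a pose let the fingers close, or fill a call up. It gives the time, the measured TCP pose, the force, the opening and the grip force at its end, in the units of the state.
- r.read_state(): the state, without advancing time (a new reading comes with each control period).
- r.capture(name): name is "side" or "top" or "wrist"; returns (picture, depth): 420x560x3 uint8, red, green, blue; 420x560 float32, m along the optical axis (not along the pixel's ray), 0 where there is no reading.
- r.get_calibration(name): a dict with "fx", "fy", "cx", "cy" (pixels), "rvec" (rotation vector, rad) and "tvec" (3), from world to camera coordinates, as OpenCV has them. Camera axes: x right, y down, z forward; pixel columns grow to the right and rows downward; lengths in m; the calibration is good to about 2 mm. A picture is of the moment at which its call begins: read the wrist's pose just before it. get_calibration takes no time and is no camera call; for the wrist camera it gives the pose at the moment of the call.
- r.hand_in(): hands the job in; it is judged then, once.
Trained networks look in the newest picture that a camera, given by its name, has taken for a name from the list of things; names that differ only in an ending like _2 or _b are one class to them, and where a whole thing is asked for, a point or a joint stands for the part that bears it (a point fixed in the world has none). Each returns a list of dicts, best first, with "confidence" (0 to 1); they miss things now and then, are a little off and sometimes report something else, mostly with a low value. They report only what shows in the picture. A call takes as long as a camera call.
- r.look_for(query, camera): "centre" ([column, row] in pixels, amid what is visible of it).
- r.spot_point(query, camera): "centre" ([column, row] in pixels: a listed point, or the origin of a listed thing).
The state is a dict: "clock": time; "joints": joint angles; "joint_velocities": joint speeds; "joint_torque": joint torques, N m; "position": TCP position; "tcp_rot": TCP orientation; "ft_force": force on the tool from outside, world axes, zero at the start; "torque": the same for the moment, N m; "gripper_width": opening from 0.0 (shut) to 1.0 (fully open); "gripper_force": force on a finger pad.
Only numpy, scipy, OpenCV 4.12 (cv2) and the standard library are available. Lean on these libraries where they do the work, as an engineer would, in place of code of your own. Each camera call takes 0.05 s, during which the arm holds its last target. There are 200 camera calls.

## Working session

There is one attempt and no reset: what is moved stays moved. The work goes in short steps, Python scripts to look and compute and a tool call to move; the robot and the scene stay as the last step left them, time stands still between calls to the robot, and variables do not carry over. Pictures are saved under pics/ and viewed, at most 10 in all, crops included, and the job is handed in when it is done.

Besides the shell and the picture viewer there is one more tool, called after "Request:" as name(argument=value, ...) on one line, values as JSON. arm_command: Moves the arm, as the interface text tells. Scaled input: -1 to 1 covers 200 mm each way for a shift and 180 degrees each way for a turn. Its arguments: {"type":"object","properties":{"targets":{"type":"array","items":{"type":"array","items":{"type":"number"}}},"squeeze":{"type":"number"}},"required":["targets"]}

```bash
mkdir -p pics; cat > h.py <<'E'
import numpy as np, cv2
from plant import r
from scipy.spatial.transform import Rotation as R
def cap(n):
    c=r.get_calibration(n); p,d=r.capture(n); return p,d,c
def pts(d,c):
    v,u=np.mgrid[0:d.shape[0],0:d.shape[1]]
    P=np.stack([(u-c['cx'])/c['fx']*d,(v-c['cy'])/c['fy']*d,d],-1)
    M=R.from_rotvec(np.ravel(c['rvec'])).as_matrix()
    W=(P-np.ravel(c['tvec']))@M
    W[d<=0]=np.nan
    return W
def save(n,p): cv2.imwrite('pics/'+n+'.png',p[...,::-1])
E
python3 - <<'E'
from h import *
s=r.read_state();print({k:np.round(v,3) for k,v in s.items()})
for n in ['top','side']:
    p,d,c=cap(n);save(n+'1',p);W=pts(d,c);np.save(n+'1.npy',W)
    for q in ['kiln_door','short_door','kiln','lower_pin']:
        for f in (r.look_for,r.spot_point):
            for o in f(q,n)[:2]:
                u,v=np.round(o['centre']).astype(int); print(n,q,f.__name__,(u,v),round(o['confidence'],2),np.round(W[v,u],3) if 0<=v<420 and 0<=u<560 else '')
E
```

```text
{'clock': np.float64(0.0), 'joints': array([ 1.354,  0.322, -0.07 ,  1.452,  0.023,  1.371, -0.057]), 'joint_velocities': array([-0.   , -0.   , -0.002, -0.001, -0.   ,  0.001, -0.001]), 'joint_torque': array([ 0.0000e+00, -4.9128e+01, -4.0300e-01, -3.1253e+01, -6.4000e-02,
        4.3000e-02,  0.0000e+00]), 'position': array([ 0.149, -0.632,  0.205]), 'tcp_rot': array([-3.14 ,  0.   ,  0.231]), 'ft_force': array([-0.194, -0.332, -0.22 ]), 'torque': array([ 0.027,  0.009, -0.015]), 'gripper_force': np.float64(0.0), 'gripper_width': np.float64(0.998)}
top kiln_door call (np.int64(385), np.int64(230)) 0.75 [ 0.466 -0.25   0.219]
top kiln_door call (np.int64(415), np.int64(238)) 0.69 [ 0.451 -0.322  0.168]
top short_door call (np.int64(338), np.int64(151)) 0.62 [ 0.624 -0.173  0.15 ]
top short_door call (np.int64(384), np.int64(152)) 0.6 [ 0.632 -0.278  0.104]
top lower_pin call (np.int64(158), np.int64(258)) 0.66 [0.404 0.181 0.163]
top lower_pin call (np.int64(235), np.int64(229)) 0.82 [0.463 0.034 0.138]
side kiln_door call (np.int64(255), np.int64(285)) 0.85 [ 0.469 -0.271  0.217]
side kiln_door call (np.int64(329), np.int64(247)) 0.39 [ 0.628 -0.198  0.124]
side kiln_door call (np.int64(258), np.int64(343)) 0.65 [ 0.455 -0.358  0.001]
side short_door call (np.int64(331), np.int64(247)) 0.96 [ 0.63  -0.202  0.137]
side short_door call (np.int64(339), np.int64(300)) 0.8 [ 0.631 -0.305  0.102]
side kiln call (np.int64(209), np.int64(105)) 0.94 [0.417 0.146 0.164]
side kiln call (np.int64(209), np.int64(121)) 0.82 [0.413 0.106 0.163]
side lower_pin call (np.int64(207), np.int64(106)) 0.96 [0.412 0.145 0.161]
side lower_pin call (np.int64(244), np.int64(168)) 0.96 [0.474 0.039 0.043]
side lower_pin call (np.int64(208), np.int64(121)) 0.46 [0.411 0.108 0.161]
```

View pics/top1.png

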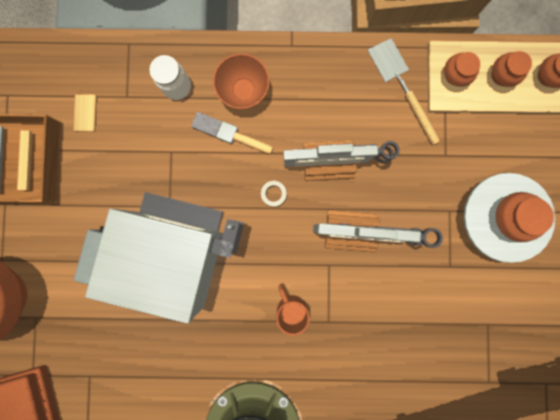

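View pics/side1.png

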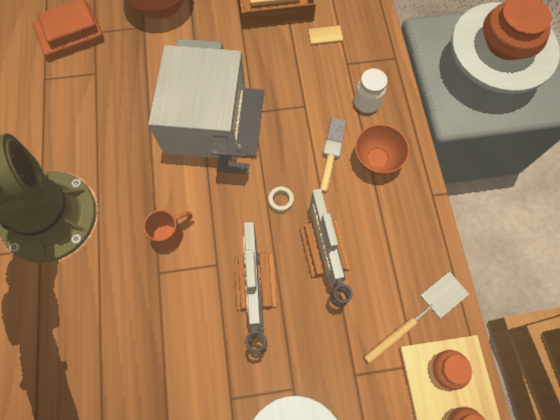

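Top view: kiln at (150,265), its doorway facing up and hinge bracket at (230,240). The taller door is probably at (375,235), with its knuckle at (430,238). The other door is at (335,155), with its knuckle at (388,152). Next I'll fit poses from depth.

```bash
python3 - <<'E'
from h import *
for n in ['top','side']:
    W=np.load(n+'1.npy').reshape(-1,3)
    def sel(x0,x1,y0,y1,z0,z1):
        a=W;m=(a[:,0]>x0)&(a[:,0]<x1)&(a[:,1]>y0)&(a[:,1]<y1)&(a[:,2]>z0)&(a[:,2]<z1);return a[m]
    def rect(nm,a):
        if len(a)<5: print(n,nm,len(a));return
        (c,s,an)=cv2.minAreaRect((a[:,:2]*1000).astype(np.float32)); print(n,nm,len(a),np.round(c,1),np.round(s,1),round(an,2),'zmed',np.round(np.median(a[:,2])*1000,1))
    rect('doorA tongue',sel(.38,.54,-.45,-.05,.2,.23))
    rect('doorA top',sel(.38,.54,-.45,-.05,.155,.18))
    rect('doorA ring',sel(.38,.54,-.45,-.33,.145,.2))
    rect('doorB tongue',sel(.56,.72,-.45,-.05,.14,.165))
    rect('doorB top',sel(.56,.72,-.45,-.05,.102,.13))
    rect('kiln top',sel(.2,.6,.055,.33,.155,.17))
    rect('bracket',sel(.35,.6,-.02,.09,.125,.15))
    rect('pin',sel(.35,.6,-.02,.09,.15,.175))
    rect('sill',sel(.35,.6,.0,.33,.008,.022))
    rect('sideparts',sel(.3,.6,-.02,.09,.03,.05))
E
```

```text
top doorA tongue 341 [ 460.1 -238.5] [70.  15.9] 86.25 zmed 215.8
top doorA top 695 [ 456.1 -256.7] [246.4  32.3] 88.1 zmed 166.8
top doorA ring 230 [ 451.7 -355.6] [37.8 51.1] 0.68 zmed 152.9
top doorB tongue 295 [ 629.  -167.6] [16.4 69.4] 3.79 zmed 150.3
top doorB top 826 [ 634.5 -187.1] [ 37.4 247.7] 1.84 zmed 111.2
top kiln top 9819 [389.4 199.3] [210.5 180.4] 76.78 zmed 162.2
top bracket 642 [439.   64.4] [57.4 93.2] 76.59 zmed 135.1
top pin 153 [443.6  76.1] [32.3 87.6] 52.72 zmed 161.3
top sill 1699 [449.6 182.9] [205.5 152.6] 76.79 zmed 15.1
top sideparts 180 [437.7  62.5] [53.6 94. ] 76.88 zmed 40.0
side doorA tongue 340 [ 463.8 -237.7] [70.6 16. ] 86.01 zmed 215.7
side doorA top 739 [ 459.1 -256.3] [248.1  34.8] 88.03 zmed 166.8
side doorA ring 269 [ 454.7 -356.3] [38.8 51.5] 6.06 zmed 153.3
side doorB tongue 289 [ 633.  -166.6] [17.2 70.4] 4.0 zmed 150.6
side doorB top 826 [ 629.9 -186.7] [ 38.2 249.2] 6.44 zmed 111.2
side kiln top 6577 [392.9 199.5] [214. 181.] 76.64 zmed 161.9
side bracket 601 [442.8  62. ] [55.7 91. ] 79.34 zmed 135.3
side pin 146 [446.5  76.3] [33.1 88.4] 52.71 zmed 160.1
side sill 1276 [484.5 156. ] [254.5 130.9] 49.22 zmed 15.1
side sideparts 410 [443.   57.5] [45.  90.3] 76.73 zmed 40.0
```

Door A is the taller one (tongue top z 0.216). Its tongue is centred at (0.462, -0.238) with yaw -3.9°. The kiln is at (0.391, 0.199) with yaw -13.3°, which puts the pin at (0.469, 0.042). I'll raise the arm and move toward the tongue.

Request:
arm_command(targets=[[0, 0.1, -0.08, -0.25, -0.04], [0, 0.25, -0.2, -0.45, -0.08], [0, 0.45, -0.35, -0.45, -0.12], [0, 0.65, -0.5, -0.45, -0.16], [0, 0.8, -0.65, -0.45, -0.2], [0, 0.97, -0.77, -0.45, -0.24], [0, 0.97, -0.77, -0.45, -0.28], [0, 0.97, -0.77, -0.45, -0.32], [0, 0.97, -0.77, -0.45, -0.36], [0, 0.97, -0.77, -0.45, -0.405]], squeeze=50)

```text
clock: 1.9
position: [0.3024, -0.4384, 0.2961]
tcp_rot: [3.141, 0.0, 1.509]
ft_force: [0.2, 0.0, 0.9]
gripper_width: 1.005
gripper_force: 0.0
```

```bash
cat >> h.py <<'E'
def rel(x,y,z,yaw_deg):
    "scaled command to bring the TCP to world x,y,z with tool-x world yaw"
    s=r.read_state();Rm=R.from_euler('xyz',s['tcp_rot'])
    d=Rm.inv().apply(np.array([x,y,z])-s['position'])
    yw=np.degrees(s['tcp_rot'][2]); t=-((yaw_deg-yw+180)%360-180)
    print('t',round(float(s['clock']),2),'pos',np.round(s['position'],4),'rpy',np.round(s['tcp_rot'],4),'F',np.round(s['ft_force'],1),'w',np.round(s['gripper_width'],3),'g',np.round(s['gripper_force'],1))
    print('cmd',np.round(d/.2,4),np.round(t/180,4))
E
python3 -c "
from h import *
rel(.462,-.238,.28,86.1)"
```

```text
t 1.9 pos [ 0.3024 -0.4384  0.2961] rpy [3.1415e+00 5.0000e-04 1.5090e+00] F [0.2 0.  0.9] w 1.005 g 0.0
cmd [1.0492 0.7346 0.0799] 0.002
```

Request:
arm_command(targets=[[0, 0.15, 0.1, 0.01, 0], [0, 0.3, 0.2, 0.02, 0], [0, 0.45, 0.32, 0.04, 0], [0, 0.6, 0.44, 0.06, 0], [0, 0.75, 0.55, 0.08, 0], [0, 0.9, 0.66, 0.08, 0.002], [0, 1.0, 0.735, 0.08, 0.002], [0, 1.0, 0.735, 0.08, 0.002], [0, 1.0, 0.735, 0.08, 0.002], [0, 1.0, 0.735, 0.08, 0.002]])

```text
clock: 2.9
position: [0.4616, -0.2504, 0.2798]
tcp_rot: [-3.141, 0.001, 1.495]
ft_force: [0.9, -0.0, -0.1]
gripper_width: 1.004
gripper_force: 0.0
```

```bash
python3 - <<'E'
from h import *
p,d,c=cap('wrist');save('w1',p);W=pts(d,c).reshape(-1,3)
a=W[(W[:,2]>.205)&(W[:,2]<.225)&(abs(W[:,0]-.46)<.08)&(abs(W[:,1]+.24)<.09)]
if len(a)>5: print(len(a),cv2.minAreaRect((a[:,:2]*1000).astype(np.float32)),np.median(a[:,2]))
rel(.462,-.238,.182,86.1)
E
```

```text
1986 ((463.9359436035156, -237.76528930664062), (69.38198852539062, 16.037763595581055), 86.13400268554688) 0.21589820631518558
t 2.95 pos [ 0.4615 -0.2504  0.2798] rpy [-3.1411e+00  6.0000e-04  1.4942e+00] F [-0.3  0.3  0.2] w 0.999 g 0.0
cmd [ 0.0623 -0.0021  0.4889] -0.0027
```

View pics/w1.png

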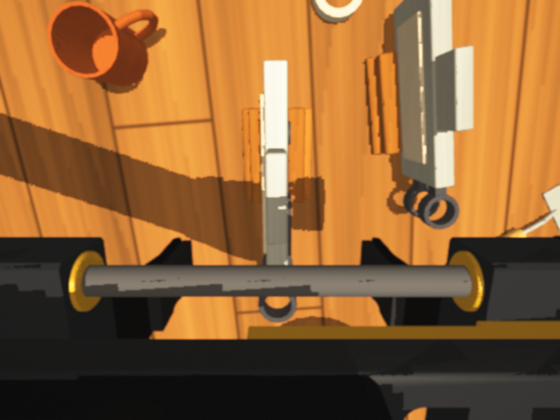

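The wrist view shows the tongue at (275,110) centred between the fingers. It measures (0.463, -0.238) at 86.1°. Next: descend and grip.

Request:
arm_command(targets=[[0, 0.06, 0.005, 0.0, -0.003], [0, 0.063, 0.005, 0.12, -0.003], [0, 0.063, 0.005, 0.25, -0.003], [0, 0.063, 0.005, 0.38, -0.003], [0, 0.063, 0.005, 0.45, -0.003], [0, 0.063, 0.005, 0.49, -0.003], [0, 0.063, 0.005, 0.49, -0.003], [1, 0.063, 0.005, 0.49, -0.003], [1, 0.063, 0.005, 0.49, -0.003], [1, 0.063, 0.005, 0.49, -0.003]], squeeze=50)

```text
clock: 3.95
position: [0.465, -0.2366, 0.1828]
tcp_rot: [3.14, 0.001, 1.506]
ft_force: [0.2, 0.7, -0.0]
gripper_width: 0.817
gripper_force: 0.0
```

Request:
arm_command(targets=[[1, 0, 0, 0, 0], [1, 0, 0, 0, 0], [1, 0, 0, 0, 0], [1, 0, 0, 0, 0], [1, 0, 0, 0, 0], [1, 0, 0, 0, 0], [1, 0, 0, 0, 0], [1, 0, 0, 0, 0], [1, 0, 0, -0.02, 0], [1, 0, 0, -0.05, 0]])

```text
clock: 4.95
position: [0.4635, -0.2359, 0.1908]
tcp_rot: [-3.139, -0.001, 1.506]
ft_force: [-0.1, -0.4, -5.7]
gripper_width: 0.175
gripper_force: 50.0
```

Request:
arm_command(targets=[[1, 0, 0, -0.05, 0], [1, 0, 0, -0.11, 0], [1, 0, 0, -0.17, 0], [1, 0, 0, -0.2, 0], [1, 0.03, 0.06, -0.2, 0], [1, 0.1, 0.14, -0.2, 0], [1, 0.18, 0.23, -0.2, 0], [1, 0.27, 0.32, -0.2, 0], [1, 0.35, 0.37, -0.2, 0], [1, 0.4, 0.39, -0.2, 0]])

```text
clock: 5.95
position: [0.549, -0.1586, 0.2312]
tcp_rot: [3.142, -0.003, 1.509]
ft_force: [0.1, 0.5, -5.4]
gripper_width: 0.174
gripper_force: 50.0
```

```bash
python3 -c "
from h import *
rel(.576,.145,.231,76.7)"
```

```text
t 5.95 pos [ 0.549  -0.1586  0.2312] rpy [ 3.1415e+00 -2.5000e-03  1.5094e+00] F [ 0.1  0.5 -5.4] w 0.174 g 50.0
cmd [1.5232 0.0414 0.0048] 0.0543
```

Request:
arm_command(targets=[[1, 0.04, 0.01, 0, 0], [1, 0.12, 0.03, 0, 0], [1, 0.24, 0.05, 0, 0.005], [1, 0.36, 0.06, 0, 0.01], [1, 0.48, 0.06, 0, 0.02], [1, 0.6, 0.06, 0, 0.03], [1, 0.72, 0.06, 0, 0.035], [1, 0.83, 0.06, 0, 0.045], [1, 0.92, 0.06, 0, 0.05], [1, 0.95, 0.06, 0, 0.054]])

```text
clock: 6.95
position: [0.5713, 0.0297, 0.2319]
tcp_rot: [-3.141, -0.001, 1.339]
ft_force: [-0.9, 0.3, -5.8]
gripper_width: 0.18
gripper_force: 50.0
```

```bash
python3 -c "
from h import *
rel(.576,.145,.231,76.7)"
```

```text
t 6.95 pos [0.5713 0.0297 0.2319] rpy [-3.1414e+00 -9.0000e-04  1.3386e+00] F [-0.9  0.3 -5.8] w 0.18 g 50.0
cmd [ 0.5662 -0.1095  0.0052] -0.0
```

Request:
arm_command(targets=[[1, 0.04, 0, 0, 0], [1, 0.12, -0.02, 0, 0], [1, 0.22, -0.04, 0, 0], [1, 0.32, -0.06, 0, 0], [1, 0.42, -0.08, 0, 0], [1, 0.5, -0.1, 0, 0], [1, 0.55, -0.11, 0, 0], [1, 0.566, -0.11, 0, 0], [1, 0.566, -0.11, 0, 0], [1, 0.566, -0.11, 0, 0]])

```text
clock: 7.95
position: [0.5769, 0.1407, 0.2316]
tcp_rot: [3.141, 0.001, 1.335]
ft_force: [0.2, 0.1, -5.5]
gripper_width: 0.182
gripper_force: 50.0
```

```bash
python3 - <<'E'
from h import *
ky=np.radians(-13.3);o=np.array([.391,.1994]);X=np.array([np.cos(ky),np.sin(ky)]);Y=np.array([-X[1],X[0]])
rel(.498,.164,.231,76.7)
for n in ['top','side']:
    p,d,c=cap(n);save(n+'2',p);W=pts(d,c);np.save(n+'2.npy',W)
    for q in ['kiln_door','lower_pin']:
        for o_ in r.spot_point(q,n)[:1]: print(n,q,np.round(o_['centre'],1),round(o_['confidence'],2))
    W=W.reshape(-1,3);W=W[~np.isnan(W[:,0])]
    kx=(W[:,:2]-o)@X*1000;kyy=(W[:,:2]-o)@Y*1000;z=W[:,2]*1000
    def st(nm,m):
        if m.sum()<5: print(n,nm,m.sum());return
        a=np.c_[kx[m],kyy[m]].astype(np.float32);print(n,nm,m.sum(),'lo',np.percentile(a,2,0).round(1),'hi',np.percentile(a,98,0).round(1),'z',np.percentile(z[m],[5,50,95]).round(1),'rect',[np.round(v,1) for v in cv2.minAreaRect(a)])
    f=(kx>150)&(kx<260)
    st('ring up',f&(kyy<-110)&(kyy>-170)&(z>190)&(z<215))
    st('panel top',f&(kyy<110)&(kyy>-120)&(z>205)&(z<222))
    st('bracket up',(kx>60)&(kx<140)&(kyy<-105)&(kyy>-170)&(z>128)&(z<142))
    st('pin up',(kx>60)&(kx<140)&(kyy<-108)&(kyy>-170)&(z>150)&(z<165))
    st('pin up all',(kx>60)&(kx<140)&(kyy<-108)&(kyy>-170)&(z>142)&(z<170))
E
```

```text
t 7.95 pos [0.5769 0.1407 0.2316] rpy [3.1415e+00 1.2000e-03 1.3347e+00] F [ 0.2  0.1 -5.5] w 0.182 g 50.0
cmd [ 0.0208 -0.4106  0.003 ] -0.0013
top kiln_door [243.9 191.9] 0.91
top lower_pin [382.5 152.4] 0.66
top ring up 281 lo [ 172.6 -161.4] hi [ 209.1 -111.9] z [193.2 202.7 206.4] rect [array([ 190.9, -136.4]), array([38.9, 52.1]), np.float64(2.2)]
top panel top 412 lo [ 181.7 -112.3] hi [201.  -28.8] z [212.1 216.6 218.8] rect [array([191.7, -70.2]), array([99.5, 20.2]), np.float64(89.7)]
top bracket up 483 lo [  60.9 -148.8] hi [ 123.1 -106.2] z [132.3 135.1 137.5] rect [array([  92.2, -127.2]), array([64.3, 44.3]), np.float64(0.3)]
top pin up 21 lo [ 106.  -139.7] hi [ 114.4 -131.2] z [151.5 156.2 161. ] rect [array([ 110.1, -135.5]), array([8. , 8.2]), np.float64(14.1)]
top pin up all 23 lo [ 106.  -139.7] hi [ 114.7 -131.2] z [147.5 155.1 160.9] rect [array([ 110.1, -135.5]), array([8. , 8.2]), np.float64(14.4)]
side kiln_door [278.2 162.5] 0.77
side lower_pin [241.6 167.3] 0.65
side ring up 265 lo [ 176.6 -160.1] hi [ 212.7 -110.4] z [192.1 202.2 206.2] rect [array([ 193.9, -135.2]), array([37.1, 51.2]), np.float64(5.1)]
side panel top 321 lo [ 184.9 -110.6] hi [204.6  33.6] z [211.  216.6 219.2] rect [array([195.9, -26.7]), array([169.3,  22.5]), np.float64(90.0)]
side bracket up 414 lo [  61.1 -147.8] hi [ 126.7 -107.6] z [131.9 135.1 138. ] rect [array([  94.2, -127. ]), array([43.4, 68.2]), np.float64(89.7)]
side pin up 17 lo [ 110.  -138.3] hi [ 118.  -132.1] z [152.1 154.7 160.9] rect [array([ 114. , -134.3]), array([6.2, 8.7]), np.float64(70.6)]
side pin up all 24 lo [ 110.  -138.3] hi [ 118.  -132.2] z [144.4 153.8 160.3] rect [array([ 113.8, -134.8]), array([6.2, 8.9]), np.float64(80.3)]
```

View pics/side2.png

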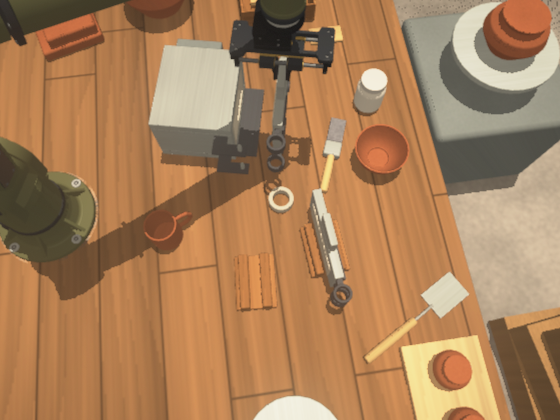

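The side view shows the door held in front of the doorway, with its knuckles at (277,143) and (277,163) and the bracket at (235,155). The short door hasn't moved. Kiln-frame offset to go: -80.5 mm in x and +6.4 mm in y. The raise of 48 mm is good.

Request:
arm_command(targets=[[1, 0.015, -0.02, 0, 0], [1, 0.03, -0.07, 0, 0], [1, 0.032, -0.13, 0, 0], [1, 0.032, -0.19, 0, 0], [1, 0.032, -0.25, 0, 0], [1, 0.032, -0.31, 0, 0], [1, 0.032, -0.36, 0, 0], [1, 0.032, -0.39, 0, 0], [1, 0.032, -0.402, 0, 0], [1, 0.032, -0.402, 0, 0]])

```text
clock: 9.25
position: [0.4998, 0.1673, 0.232]
tcp_rot: [3.141, 0.0, 1.337]
ft_force: [-0.4, -0.5, -5.7]
gripper_width: 0.175
gripper_force: 50.0
```

```bash
python3 - <<'E'
from h import *
ky=np.radians(-13.3);o=np.array([.391,.1994]);X=np.array([np.cos(ky),np.sin(ky)]);Y=np.array([-X[1],X[0]])
rel(.498,.164,.231,76.7)
for n in ['top','side']:
    p,d,c=cap(n);W=pts(d,c)
    save(n+'3',cv2.resize(p[160:300,150:310] if n=='top' else p[90:230,170:330],None,fx=4,fy=4,interpolation=cv2.INTER_CUBIC))
    W=W.reshape(-1,3);W=W[~np.isnan(W[:,0])]
    kx=(W[:,:2]-o)@X*1000;kyy=(W[:,:2]-o)@Y*1000;z=W[:,2]*1000
    for nm,m in [('ring',(kx>60)&(kx<170)&(kyy<-105)&(kyy>-170)&(z>190)&(z<215)),('panel',(kx>60)&(kx<170)&(kyy<110)&(kyy>-105)&(z>205)&(z<222))]:
        a=np.c_[kx[m],kyy[m]].astype(np.float32)
        if len(a)>5: print(n,nm,len(a),np.percentile(a,[2,98],0).round(1).tolist(),np.median(z[m]).round(1),[np.round(v,1) for v in cv2.minAreaRect(a)])
E
```

```text
t 9.25 pos [0.4998 0.1673 0.232 ] rpy [3.1408e+00 2.0000e-04 1.3366e+00] F [-0.4 -0.5 -5.7] w 0.175 g 50.0
cmd [-0.0181 -0.0048  0.005 ] -0.0007
top ring 253 [[92.0, -153.3], [128.6, -106.0]] 202.9 [array([ 109.1, -129.6]), array([38.2, 49. ]), np.float64(10.5)]
top panel 409 [[101.1, -104.2], [120.6, -19.7]] 216.9 [array([112.4, -56. ]), array([97.8, 22.9]), np.float64(89.7)]
side ring 248 [[96.3, -152.5], [132.6, -106.2]] 202.1 [array([ 113. , -130.1]), array([39.1, 47.3]), np.float64(16.3)]
side panel 341 [[105.1, -103.3], [124.4, -1.0]] 216.5 [array([113.6, -19.7]), array([ 23.3, 170.8]), np.float64(1.8)]
```

View pics/top3.png

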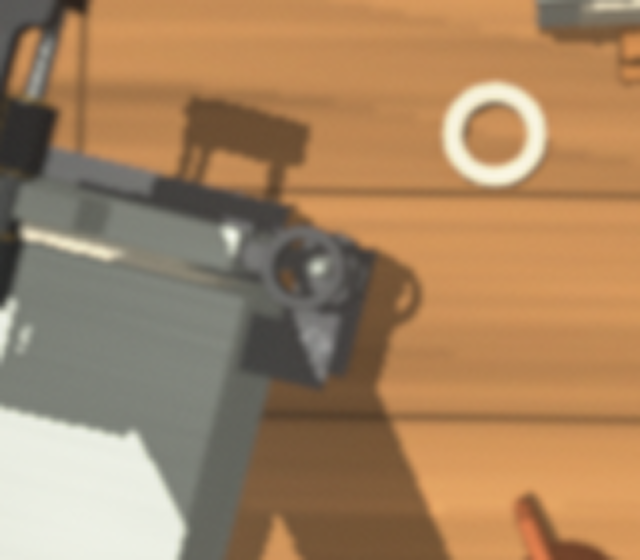

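Knuckle and pin line up within about 2 mm: the pin tip at (320,265) lies inside the ring centred at (303,270), and part of that offset is parallax. Next: a small correction in y, then lower gently.

Request:
arm_command(targets=[[1, -0.01, 0, 0, 0], [1, -0.01, 0, 0.02, 0], [1, -0.01, 0, 0.045, 0], [1, -0.01, 0, 0.07, 0], [1, -0.01, 0, 0.095, 0], [1, -0.01, 0, 0.12, 0], [1, -0.01, 0, 0.145, 0], [1, -0.01, 0, 0.165, 0], [1, -0.01, 0, 0.18, 0], [1, -0.01, 0, 0.19, 0]])

```text
clock: 10.35
position: [0.4992, 0.1654, 0.1935]
tcp_rot: [-3.141, 0.0, 1.337]
ft_force: [-1.2, 0.0, -5.3]
gripper_width: 0.175
gripper_force: 50.0
```

```bash
python3 - <<'E'
from h import *
rel(.498,.164,.1855,76.7)
for n in ['top','side']:
    p,d,c=cap(n)
    a=p[160:300,150:310] if n=='top' else p[90:230,170:330]
    b=a if n=='top' else np.hstack([b,a])
save('both4',cv2.resize(b,None,fx=2.5,fy=2.5,interpolation=cv2.INTER_CUBIC))
E
```

```text
t 10.35 pos [0.4992 0.1654 0.1935] rpy [-3.1413e+00  2.0000e-04  1.3367e+00] F [-1.2  0.  -5.3] w 0.175 g 50.0
cmd [-0.0081 -0.0042  0.04  ] -0.0006
```

View pics/both4.png

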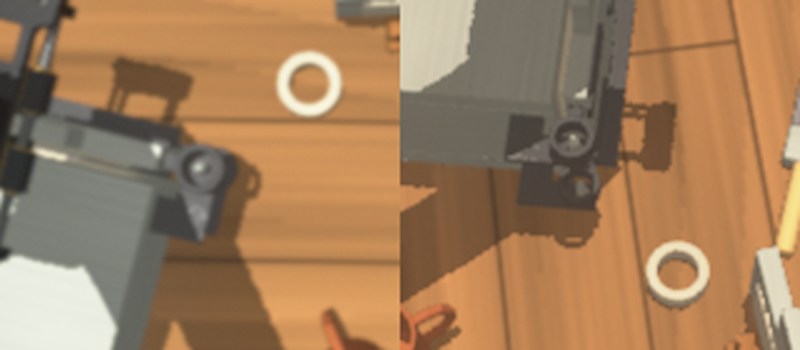

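Top crop: the pin is inside the ring at (203,167). Side crop: both rings, at (572,138) and (580,185), are around their pins. No contact force yet, so I'll lower the rest of the way.

Request:
arm_command(targets=[[1, 0, 0, 0.005, 0], [1, 0, 0, 0.012, 0], [1, 0, 0, 0.02, 0], [1, 0, 0, 0.026, 0], [1, 0, 0, 0.031, 0], [1, 0, 0, 0.035, 0], [1, 0, 0, 0.038, 0], [1, 0, 0, 0.041, 0], [1, 0, 0, 0.041, 0], [1, 0, 0, 0.041, 0]])

```text
clock: 11.45
position: [0.4993, 0.1654, 0.1856]
tcp_rot: [3.142, 0.0, 1.337]
ft_force: [0.1, 1.4, -5.5]
gripper_width: 0.178
gripper_force: 50.0
```

Request:
arm_command(targets=[[1, 0, 0, 0.002, 0], [1, 0, 0, 0.004, 0], [1, 0, 0, 0.006, 0], [1, 0, 0, 0.008, 0], [1, 0, 0, 0.01, 0], [1, 0, 0, 0.01, 0], [1, 0, 0, 0.01, 0], [1, 0, 0, 0.01, 0], [1, 0, 0, 0.01, 0], [1, 0, 0, 0.01, 0]])

```text
clock: 12.45
position: [0.4999, 0.1654, 0.1848]
tcp_rot: [3.14, -0.0, 1.336]
ft_force: [-2.2, -1.9, 5.7]
gripper_width: 0.178
gripper_force: 50.0
```

The door is seated: the sill now carries it. Next: release and withdraw upward.

Request:
arm_command(targets=[[0.75, 0, 0, 0, 0], [0.7, 0, 0, 0, 0], [0.6, 0, 0, 0, 0], [0.5, 0, 0, 0, 0], [0.4, 0, 0, 0, 0], [0.3, 0, 0, 0, 0], [0.3, 0, 0, -0.05, 0], [0.3, 0, 0, -0.15, 0], [0.3, 0, 0, -0.3, 0], [0.3, 0, 0, -0.45, 0]])

```text
clock: 13.45
position: [0.4991, 0.1654, 0.2752]
tcp_rot: [-3.142, 0.0, 1.337]
ft_force: [0.7, 0.9, 0.1]
gripper_width: 0.697
gripper_force: 0.0
```

```bash
python3 - <<'E'
from h import *
ky=np.radians(-13.3);o=np.array([.391,.1994]);X=np.array([np.cos(ky),np.sin(ky)]);Y=np.array([-X[1],X[0]])
rel(.498,.164,.3,76.7)
for n in ['top','side','wrist']:
    p,d,c=cap(n)
    if n=='side': save('side5',p)
    W=pts(d,c).reshape(-1,3);W=W[~np.isnan(W[:,0])]
    kx=(W[:,:2]-o)@X*1000;kyy=(W[:,:2]-o)@Y*1000;z=W[:,2]*1000
    for nm,m in [('ring',(kx>60)&(kx<170)&(kyy<-105)&(kyy>-170)&(z>145)&(z<165)),('panel',(kx>100)&(kx<170)&(kyy<110)&(kyy>-105)&(z>166)&(z<175)),('tongue',(kx>60)&(kx<170)&(kyy<60)&(kyy>-75)&(z>205)&(z<225))]:
        a=np.c_[kx[m],kyy[m]].astype(np.float32)
        if len(a)>5: print(n,nm,len(a),np.percentile(a,[2,98],0).round(1).tolist(),np.median(z[m]).round(1),[np.round(v,1) for v in cv2.minAreaRect(a)])
E
```

```text
t 13.45 pos [0.4991 0.1654 0.2752] rpy [-3.1416e+00  1.0000e-04  1.3368e+00] F [0.7 0.9 0.1] w 0.697 g 0.0
cmd [-0.0082 -0.0037 -0.1241] -0.0006
top ring 268 [[68.6, -155.2], [127.4, -105.1]] 155.9 [array([  95.1, -130.8]), array([50.9, 68.1]), np.float64(89.1)]
top panel 402 [[100.5, -103.5], [119.9, 49.8]] 170.0 [array([110.2, -26.4]), array([156.8,  19.9]), np.float64(89.7)]
top tongue 312 [[102.6, -46.1], [118.1, 13.5]] 218.7 [array([110.3, -16. ]), array([62., 16.]), np.float64(90.0)]
side ring 239 [[95.0, -153.9], [131.3, -105.5]] 155.6 [array([ 112. , -130.8]), array([39. , 48.3]), np.float64(14.6)]
side panel 428 [[103.8, -102.8], [123.3, 92.1]] 170.0 [array([113.5,  -4.8]), array([200.2,  20.3]), np.float64(89.9)]
side tongue 255 [[105.7, -45.4], [121.2, 23.2]] 218.6 [array([113.2, -10.7]), array([70.4, 16.4]), np.float64(89.8)]
wrist ring 596 [[95.1, -141.2], [132.0, -113.1]] 155.7 [array([ 112. , -128.1]), array([38.9, 38.1]), np.float64(13.4)]
wrist panel 2316 [[104.3, -101.4], [123.7, 93.3]] 169.8 [array([113.7,  -4.6]), array([199.2,  20. ]), np.float64(89.8)]
wrist tongue 1930 [[105.9, -41.9], [121.0, 25.2]] 218.9 [array([113.4,  -8.9]), array([68.9, 15.5]), np.float64(90.0)]
```

View pics/side5.png

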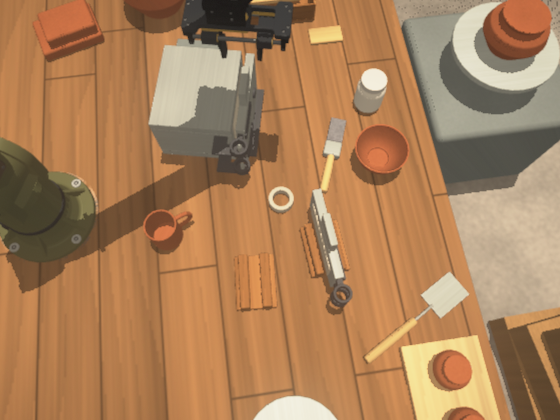

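The door is home: tongue top at z 0.2187 (expected 0.2185), axis within about 2 mm, upright and closed. The picture shows both rings on the pins at (240,148), the short door still in its stand and the gripper clear.

```bash
python3 -c "
from plant import r
print(r.hand_in())"
```

```text
the job is handed in; nothing more can be done
None
```

The taller door hangs on both hinge pins, fully home, upright and closed; the gripper has let go, the shorter door is still in its stand, and the job is handed in (no verdict was returned).

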